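Set the paint mixer's speed dial and padlock its hood

ROBOT

A 6-joint arm with a two-finger parallel gripper is mounted at the origin on the work surface. World frame = base frame: x ahead of the robot, y to its left, z up, the work surface at z = 0. Lengths are in mm, angles in rad, forces in N, time in s.
With the tool pointing down it reaches from about 325 to 1000 mm from the base axis. Payload 5.1 kg.
Tool frame: the origin (TCP) lies midway between the tips of the shut fingers; the grasp point (between the pads) lies 19 mm behind it (manip.grip_point_offset is the z of the grasp point in the tool frame, in mm); z points along the fingers, y is the line along which they close (so a half turn about z gives the same grasp; the last joint's range is limited). The gripper opens to 85 mm and grips with 20 to 120 N. Pads are 22 mm wide; open, the fingers measure 114 mm over their backs; the gripper's body (76 mm by 85 mm) begins 54 mm behind the grasp point. The pads swing forward as they close: fully open they stand 13 mm farther back than shut.
Start: joints at [1.257, 0.124, 1.65, -0, 1.367, -0.083], TCP at [148.714, 632.747, 231.322] pointing down, gripper open.
Joint ranges: [-2.61, 2.61], [-1.02, 2.33], [0.03, 2.71], [-1.35, 4.49], [0.32, 2.68], [-2.91, 2.91]. Speed limits (rad/s): [2.57, 2.57, 3.14, 3.14, 3.14, 3.14].

INTERFACE

Orientations are given as [roll, pitch, yaw] about the fixed x, y, z axes, in that order (R = Rz(yaw) Ry(pitch) Rx(roll)).
In Python, from cell import manip, eoat, status, eyes, ticket gives the robot as it stands. Calls block until the motion is done:
- manip.goto(position, orientation): joint-space move of the TCP to a pose.
- manip.line_to(position, vel=150, rotation=None, force_limit=None): straight line of the TCP; rotation=None keeps the orientation; vel is the mean speed in mm/s. With force_limit (N) it stops when the force on the tool has changed by that much, and returns True; else False.
- manip.goto_joints(angles): joint-space move.
- eoat.release() and eoat.close_gripper(): open the fingers fully, or close them until they stop; the grip force is fixed at half the most.
- manip.pause(seconds).
- manip.solve_ik(position, orientation): joint angles nearest the present ones, or None.
- status.state(): the state.
- eyes.read_camera(name): name is "scene" or "top" or "wrist"; returns a dict with "image" (400x640x3 uint8, red, green, blue), "fx", "fy", "cx", "cy" (pixels), "world_to_cam" (4x4, takes a point from world to camera coordinates). Camera axes: x right, y down, z forward; pixel columns grow to the right and rows downward; lengths in mm; the calibration is good to about 2 mm. A picture is of the moment at which its call begins. There is no depth.
A pose or a line that the arm cannot do raises manip.IKError and nothing moves.
- ticket.job_done(): hands the job in; it is judged then, once.
The state is a dict: "time": time; "joint_pos": joint angles; "qvel": joint speeds; "effort": joint torques, N m; "tcp_pos": TCP position; "tcp_rot": TCP orientation; "wrist_force": force on the tool from outside, world axes, zero at the start; "moment": the same for the moment, N m; "opening": finger opening in mm; "grip_force": force on a finger pad.
Only numpy, scipy, OpenCV 4.12 (cv2) and the standard library are available. Lean on these libraries where they do the work, as an engineer would, in place of code of your own. Each camera call takes 0.05 s, during which the arm holds its last target. There are 200 camera calls.

TASK

Set the paint mixer's speed for the night and lock it: turn the console's bar-grip dial fully anticlockwise to its stop, then three clicks back clockwise. Then close the clear hood down over the dial, swing the padlock's shackle in over the hood's ear, and press it down into the padlock until it clicks and stays down. Leave the things standing about the console where they are.

Things in the scene. Friction and masses are not known exactly. Their poses are not given: they have to be found in the camera images.
- panel_origin (a point): grey console fixed on the table; its sloping panel (225 mm up the slope, 220 mm wide) faces the robot and up, 30 deg from level. Point: on the panel's surface under the dial. Axes: x up the slope (away from the robot), y left across it, z square out of it. 'Height' below means along this z from the panel. Small round knob, button and rocker at the panel's sides are not used
- dial_grip (a point): black dial: bar grip 42 mm long, 14 mm wide, from height 14 to 44 mm, on a disc of 44 mm diameter (top at 14 mm) and a foot of 68 mm diameter (top at 6 mm). Point: on the dial's axis (the panel's z) at height 37 mm, where to grip. Its x axis runs along the bar, z out of the panel
- dial (a joint): dial angle, rad: 0 at the anticlockwise stop (bar along the panel's x), growing clockwise as seen looking at the panel, to a stop at 2.1. It clicks into a notch every 0.3 rad (0, 0.3, 0.6, 0.9 ...), so three clicks from the stop is 0.9; takes about 0.08 N m to turn
- hood_hinge (a point): middle of the hood's hinge line, along the panel's y, 70 mm up the slope from the dial, height 4 mm; axes as the panel's. The hood: clear top plate in a grey frame, 104 mm wide; closed, its top is at height 53 mm and it reaches 135 mm down the slope from the hinge. Stiff hinge: stays where left, takes 2 to 5 N at the free end to move
- hood (a joint): opening angle of the hood, rad: 0 closed (lying over the dial), growing as it swings up and back; starts at about 2, top plate then facing away from the robot
- hood_ear (a point): end of the hood's steel ear, a tab 16 mm wide, 4 mm thick, that sticks 32 mm out of the middle of the hood's free edge, its end 167 mm from the hinge line. Closed, it lies over the padlock's body at height 41 to 45 mm, between the places of the shackle's two legs. Axes turn with the hood
- lock_pivot (a point): brass padlock at the panel's lower end: body 50 mm wide (y), 26 mm along the slope, 38 mm high, fixed. Point: on its top face (height 38 mm) on the axis of the shackle's long leg, 16 mm left of the body's middle, 85 mm down the slope from the dial's axis; axes as the panel's. Shackle swings about and slides along z. The short leg's hole is 32 mm to the right (-y)
- shackle_top (a point): top of the middle of the steel shackle's cross bar. The shackle is an upside-down U of 8 mm round bar, legs 32 mm apart (centres). Raised, the bar's top is at height 78 mm and the short leg ends just above the body; clicked home, the bar's top is at 60 mm. The point's y axis points from the short leg to the long leg
- shackle_swing (a joint): swing of the raised shackle about its long leg, rad: 0 with the short leg over its hole (a stop), growing as it swings away towards the robot (starts 1.1 to 1.6). Turns easily (under 1 N at the short leg). Swung in before the hood is closed, its bar keeps the hood from closing
- shackle (a joint): how far the shackle is pressed in, m: 0 raised. A spring pushes back with 3 to 6 N; passing the pawl takes 5 to 10 N in all; it catches at 0.018 and stays there when let go (end stop 0.0195). Goes in only when swung to its stop over the hole
- tin: paint tin, 90 mm diameter, 100 mm high, leave alone (origin under its centre)
- mix_cup: clear mixing cup, 86 mm diameter, 100 mm high, leave alone
- hardener: white bottle with black cap, 60 mm diameter, 130 mm high, leave alone
- tape: ring of masking tape, 90 mm diameter, 25 mm high, lying flat, leave alone
- stir_stick: black stirring stick, 200 by 22 by 6 mm, lying on the table between robot and console, leave alone
- tin_key: black-handled screwdriver, 160 mm, lying, leave alone
- toner_can: bare metal can, 66 mm diameter, 90 mm high, leave alone

How it is judged:
By the outcome, as a careful person would: the job done as asked, in the order asked, and still so for the second after the job is handed in, with the robot touching nothing.
It also fails if it takes over 64 s, if anything falls off the work surface, if the arm or the gripper's body presses on something with over 40 N, if the wrist force passes 120 N, or if a joint passes its speed limit or range.

## Working session

There is one attempt and no reset: what is moved stays moved. The work goes in short steps, each a Python script; the robot and the scene stay as the last script left them, time stands still between calls to the robot, and variables do not carry over. Pictures are saved under pics/ and viewed, at most 10 in all, crops included, and the job is handed in when it is done.

```bash
mkdir -p pics; ls
python3 - <<'E'
from cell import manip,eoat,status,eyes
import cv2,numpy as np
for n in ("scene","top"):
    d=eyes.read_camera(n); cv2.imwrite(f"pics/{n}0.png",d["image"][:,:,::-1])
    M=np.array(d["world_to_cam"]); print(n,d["fx"],d["cx"],d["cy"],np.round(-M[:3,:3].T@M[:3,3]),np.round(M[:3,:3],2).tolist())
print(manip.grip_point_offset,status.state())
E
```

```text
pics
scene 434.36418970402815 321.38029412746766 205.0005000426313 [ 868. -816.  853.] [[0.95, 0.3, 0.01], [0.2, -0.61, -0.77], [-0.23, 0.73, -0.64]]
top 474.3521996431958 319.1323570915034 196.5237883215022 [ 416.   23. 1346.] [[-0.0, -1.0, -0.01], [-0.99, 0.0, -0.15], [0.15, 0.01, -0.99]]
-18.700000000000003 {'time': 0.1, 'joint_pos': array([ 1.25739788e+00,  1.24469683e-01,  1.65155161e+00,  1.01079467e-05,
        1.36749489e+00, -8.25534355e-02]), 'qvel': array([-0.00193881, -0.00138801, -0.00249296,  0.00014247,  0.00136571,
        0.00030059]), 'effort': array([ 7.00263208e-04, -4.24929178e+01, -3.66654575e+01, -3.29158081e-05,
        3.85814070e-03,  5.48730661e-07]), 'tcp_pos': array([148.54440816, 632.2282134 , 230.14828016]), 'tcp_rot': array([-3.13967649e+00, -1.68475498e-04,  2.91074543e+00]), 'wrist_force': array([-0.11614673,  0.24862348,  0.70783485]), 'moment': array([-0.00182349, -0.02404166,  0.01496768]), 'grip_force': 0.0, 'opening': 85.43580933668403}
```

View pics/scene0.png

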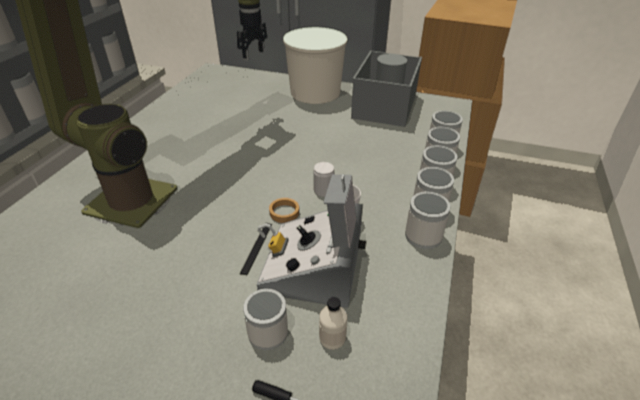

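View pics/top0.png

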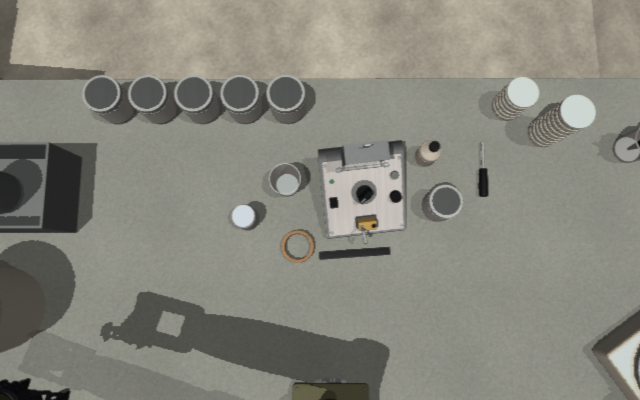

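The scene view shows the console at about (310,245) and the top view at about (363,190), with the hood open. The padlock is at (368,222) in the top view. I'll enlarge both.

Run:
```python
import cv2,numpy as np
a=cv2.imread("pics/scene0.png")[170:300,250:380];b=cv2.imread("pics/top0.png")[135:245,310:415]
f=lambda x:cv2.resize(x,None,fx=4,fy=4,interpolation=cv2.INTER_CUBIC)
a=cv2.resize(a,(390,390),interpolation=cv2.INTER_CUBIC);b=cv2.resize(b,(400,419),interpolation=cv2.INTER_CUBIC)
c=np.zeros((420,790,3),np.uint8);c[:390,:390]=a;c[:419,390:]=b
cv2.imwrite("pics/crop0.png",c)
```

```text
(no output)
```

View pics/crop0.png

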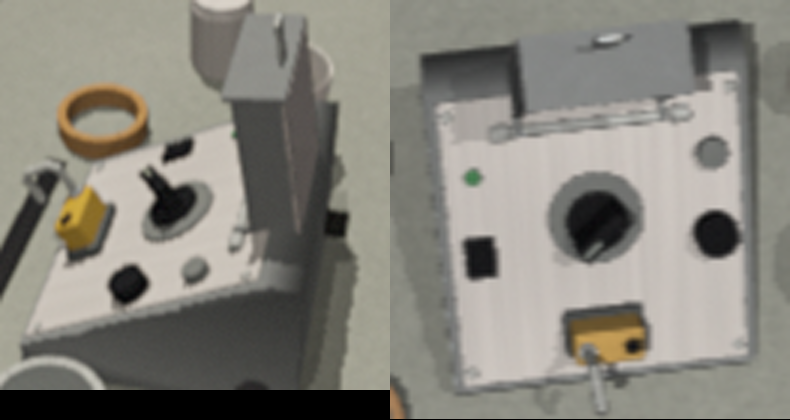

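The crop shows these points:
- **Dial foot centre:** scene crop (176,211), top crop (595,217).
- **Padlock hole:** scene crop (65,217), top crop (634,346).
- **Hinge ends:** top crop (500,134) and (680,113).
- **Dial bar:** pointing down-left in the top crop.

```bash
cat > h.py <<'E'
import numpy as np,json,cv2
from scipy.spatial.transform import Rotation as Rn
from scipy.optimize import least_squares
from cell import manip,eoat,status,eyes,ticket
def pose(p): # x,y,z,yaw -> R,t
    return Rn.from_euler('ZY',[p[3],-np.pi/6]).as_matrix(),np.array(p[:3])
def proj(d,X):
    M=np.array(d["world_to_cam"]);c=M[:3,:3]@X+M[:3,3]
    return np.array([d["fx"]*c[0]/c[2]+d["cx"],d["fy"]*c[1]/c[2]+d["cy"]])
def fit(obs,p0,): # obs: (cam,panelpt,uv,w)
    def r(p):
        R,t=pose(p); return np.concatenate([(proj(d,R@np.array(P)+t)-uv)*w for d,P,uv,w in obs])
    s=least_squares(r,p0,x_scale=[10,10,10,.05]);return s.x,s.fun.reshape(-1,2)
try: P=json.load(open("panel.json"))
except Exception: P=None
def W(x,y,z):
    R,t=pose(P);return R@np.array([x,y,z])+t
E
python3 - <<'E'
from h import *
s=eyes.read_camera("scene");t=eyes.read_camera("top")
S=lambda u,v:np.array([250+u/3-.33,170+v/3-.33]); T=lambda u,v:np.array([310+(u-390)/3.81-.4,135+v/3.81-.4])
obs=[(s,(0,0,5),S(176,211),1),(s,(-85,-16,38),S(65,217),1),(t,(0,0,5),T(595,217),1),(t,(-85,-16,38),T(634,346),1),(t,(-85,16,38),T(588,356),1),(t,(70,0,4),T(590,124),.6)]
p,f=fit(obs,[550,-80,90,0]);print(p.round(3));print(f.round(2))
json.dump(list(p),open("panel.json","w"))
R,o=pose(p);print("lock",R@[-85,16,38]+o,"grip",R@[0,0,37]+o,"hinge",R@[70,0,4]+o)
E
```

```text
[ 6.13639e+02 -8.93780e+01  9.58560e+01  1.07000e-01]
[[ 0.36 -0.66]
 [ 0.74  0.44]
 [ 0.54  1.02]
 [-0.06  0.61]
 [ 0.06 -0.71]
 [ 0.09  0.21]]
lock [519.84701494 -83.37183574  86.26495896] grip [595.24504756 -91.35612254 127.89893356] hinge [671.92474341 -83.11034016 134.32009523]
```

```bash
cat >> h.py <<'E'
def tool(a,flip=0,tilt=0):
    """tool z = -panel z (tilted by tilt about panel y), tool x along the bar at dial angle a"""
    R,_=pose(P);return (Rn.from_matrix(R)*Rn.from_euler('y',tilt)*Rn.from_euler('z',-a+flip)*Rn.from_euler('x',np.pi))
def rpy(r): return list(r.as_euler('xyz'))
def snap(n,name):
    d=eyes.read_camera(n);cv2.imwrite(f"pics/{name}.png",d["image"][:,:,::-1]);return d
E
python3 - <<'E'
from h import *
for fl in (0,np.pi):
  for a in (0,.9,2.1):
    print(fl,a,[None if q is None else np.round(q,2).tolist() for q in [manip.solve_ik(W(0,0,18),rpy(tool(a,fl)))]])
fl=np.pi
print(manip.solve_ik(W(-40,0,170),rpy(tool(0,fl))),W(-40,0,170))
E
```

```text
0 0 [[-0.33, -0.1, 2.16, 0.37, 0.64, 0.88]]
0 0.9 [[-0.33, -0.1, 2.16, 0.37, 0.64, 1.78]]
0 2.1 [None]
3.141592653589793 0 [[-0.33, -0.1, 2.16, 0.37, 0.64, -2.26]]
3.141592653589793 0.9 [[-0.33, -0.1, 2.16, 0.37, 0.64, -1.36]]
3.141592653589793 2.1 [[-0.33, -0.1, 2.16, 0.37, 0.64, -0.16]]
[-0.45875482 -0.51293374  2.27084142  0.33406545  0.95722445 -2.27093897] [ 494.68379844 -102.1700175   223.08031226]
```

Run:
```python
from h import *
manip.goto(W(-25,0,160),rpy(tool(0.8,np.pi)))
d=snap("wrist","w1"); M=np.array(d["world_to_cam"])
R,o=pose(P); c=-M[:3,:3].T@M[:3,3]
print("cam in panel",R.T@(c-o), status.state()["time"],status.state()["tcp_pos"],W(-25,0,160))
for n,X in dict(foot=(0,0,6),grip=(0,0,44),hole=(-85,-16,38),piv=(-85,16,38),hinge=(70,0,4)).items(): print(n,proj(d,W(*X)).round(0))
```

```text
cam in panel [-73.42117357  50.80222561 302.85900425] 3.1167 [512.81077577 -99.73771584 222.01173281] [ 512.57105388 -100.24650419  221.92005822]
foot [339. 201.]
grip [342. 214.]
hole [250. 154.]
piv [278. 124.]
hinge [391. 249.]
```

View pics/w1.png

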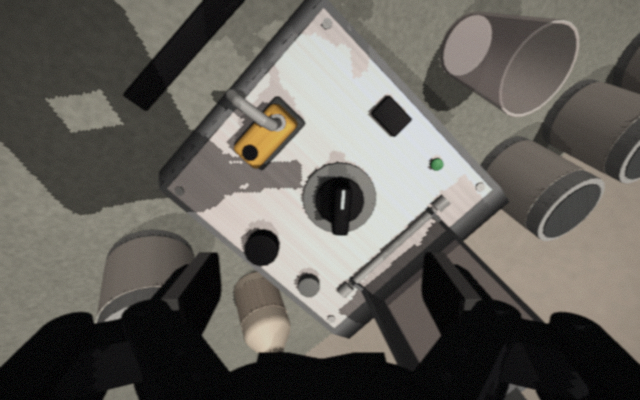

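The dial foot is at (339,199), the hole at (250,152) and the long leg at (278,124). All three match the prediction within 2 px. The bar runs nearly vertical in the image, ending at about (341,235). Next I compute the dial angle and grip.

Run:
```python
from h import *
d=eyes.read_camera("wrist")
for a in np.arange(0,2.11,.1):
    e=[proj(d,W(s*21*np.cos(a),-s*21*np.sin(a),44)).round(0).tolist() for s in(1,-1)]; print(round(a,1),e)
g=cv2.resize(d["image"][150:260,280:400,::-1],None,fx=5,fy=5,interpolation=cv2.INTER_CUBIC);cv2.imwrite("pics/c2.png",g)
```

```text
0.0 [[360.0, 231.0], [323.0, 197.0]]
0.1 [[358.0, 233.0], [325.0, 195.0]]
0.2 [[356.0, 234.0], [327.0, 193.0]]
0.3 [[354.0, 236.0], [330.0, 192.0]]
0.4 [[351.0, 237.0], [332.0, 191.0]]
0.5 [[349.0, 237.0], [334.0, 190.0]]
0.6 [[347.0, 238.0], [337.0, 189.0]]
0.7 [[344.0, 238.0], [340.0, 189.0]]
0.8 [[341.0, 238.0], [342.0, 189.0]]
0.9 [[339.0, 238.0], [345.0, 189.0]]
1.0 [[336.0, 238.0], [348.0, 189.0]]
1.1 [[334.0, 237.0], [350.0, 190.0]]
1.2 [[332.0, 237.0], [353.0, 191.0]]
1.3 [[329.0, 236.0], [355.0, 192.0]]
1.4 [[327.0, 234.0], [357.0, 193.0]]
1.5 [[325.0, 233.0], [359.0, 195.0]]
1.6 [[323.0, 231.0], [361.0, 197.0]]
1.7 [[321.0, 229.0], [363.0, 199.0]]
1.8 [[320.0, 227.0], [364.0, 201.0]]
1.9 [[319.0, 225.0], [366.0, 203.0]]
2.0 [[318.0, 223.0], [367.0, 205.0]]
2.1 [[317.0, 221.0], [367.0, 208.0]]
```

View pics/c2.png

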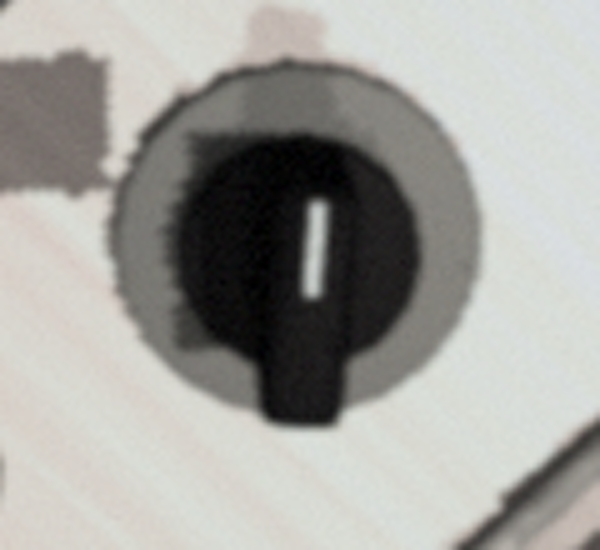

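```bash
cat >> h.py <<'E'
def st(tag):
    s=status.state();R,o=pose(P)
    print(tag,"t%.1f"%s["time"],"F",(R.T@s["wrist_force"]).round(1),"M",(R.T@s["moment"]).round(2),"op %.1f"%s["opening"],"grip %.0f"%s["grip_force"],"tcp",(R.T@(s["tcp_pos"]-o)).round(1))
def j6(delta):
    q=np.array(status.state()["joint_pos"]);q[5]+=delta;manip.goto_joints(list(q))
E
python3 - <<'E'
from h import *
rot=rpy(tool(0.88,np.pi))
manip.goto(W(0,0,80),rot);st("above")
print(manip.line_to(W(0,0,20),vel=80,force_limit=15));st("down")
eoat.close_gripper();st("grip")
q=np.array(status.state()["joint_pos"]);q0=q[5]-.88
for a in (.6,.3,.1,0,-.05,-.1):
    q[5]=q0+a;manip.goto_joints(list(q));s=status.state();st(f"a={a} j6={s['joint_pos'][5]-q0:.3f}")
E
```

```text
above t3.6 F [0.7 0.5 0.3] M [-0.02  0.25  0.01] op 85.3 grip 0 tcp [-0.8  0.7 79. ]
False
down t4.5 F [ 1.1 -0.3  0.7] M [ 0.02  0.21 -0.03] op 85.5 grip 0 tcp [ 0.5 -0.2 20.4]
grip t5.2 F [-4.4 -3.   8.1] M [-0.24  0.84 -0.01] op 12.8 grip 59 tcp [-0.6 -0.4 20.3]
a=0.6 j6=0.603 t5.5 F [0.6 1.  1.2] M [0.26 0.16 0.08] op 13.1 grip 59 tcp [-0.6 -0.3 20.4]
a=0.3 j6=0.304 t5.9 F [0.3 2.1 0.8] M [0.55 0.03 0.09] op 12.5 grip 59 tcp [-0.5 -0.1 20.4]
a=0.1 j6=0.105 t6.2 F [1.  4.  2.6] M [ 0.84 -0.01  0.04] op 13.2 grip 59 tcp [-0.5  0.  20.4]
a=0 j6=0.005 t6.5 F [1.  5.1 2.6] M [ 1.06 -0.07  0.04] op 13.0 grip 59 tcp [-0.5  0.  20.4]
a=-0.05 j6=-0.043 t6.7 F [0.5 5.9 4.6] M [ 1.04  0.13 -1.24] op 12.8 grip 65 tcp [-0.5  0.  20.4]
a=-0.1 j6=-0.090 t7.0 F [-0.3  4.4  5.5] M [ 0.92  0.22 -2.21] op 13.0 grip 86 tcp [-0.6  0.  20.4]
```

Run:
```python
from h import *
q=np.array(status.state()["joint_pos"])
q0=manip.solve_ik(W(0,0,20),rpy(tool(0.0,np.pi)))[5];print(q0)
for a in (0,.9):
    q[5]=q0+a;manip.goto_joints(list(q));manip.pause(.15);st(f"a={a} {status.state()['joint_pos'][5]-q0:.3f}")
eoat.release();st("rel")
manip.line_to(W(0,0,60),vel=120,force_limit=15)
manip.line_to(W(-25,0,160),vel=250)
d=snap("wrist","w3")
g=cv2.resize(d["image"][100:260,230:400,::-1],None,fx=3.5,fy=3.5,interpolation=cv2.INTER_CUBIC);cv2.imwrite("pics/c3.png",g)
for a in (.6,.9,1.2):
    e=[proj(d,W(s*21*np.cos(a),-s*21*np.sin(a),44)).round(0).tolist() for s in(1,-1)]; print(round(a,1),e)
```

```text
-2.256044643515965
a=0 0.001 t7.4 F [ 1.4  4.  -0. ] M [ 0.85 -0.15  0.01] op 12.7 grip 60 tcp [-0.5  0.1 20.4]
a=0.9 0.899 t8.4 F [-1.1 -0.9  0.5] M [-0.07  0.18 -0.04] op 12.7 grip 60 tcp [-0.7 -0.5 20.4]
rel t9.1 F [-0.6 -0.1  0.6] M [-0.03  0.26 -0.  ] op 85.5 grip 0 tcp [-0.5  0.  20.4]
0.6 [[353.0, 236.0], [338.0, 188.0]]
0.9 [[345.0, 237.0], [346.0, 187.0]]
1.2 [[337.0, 236.0], [354.0, 188.0]]
```

View pics/c3.png

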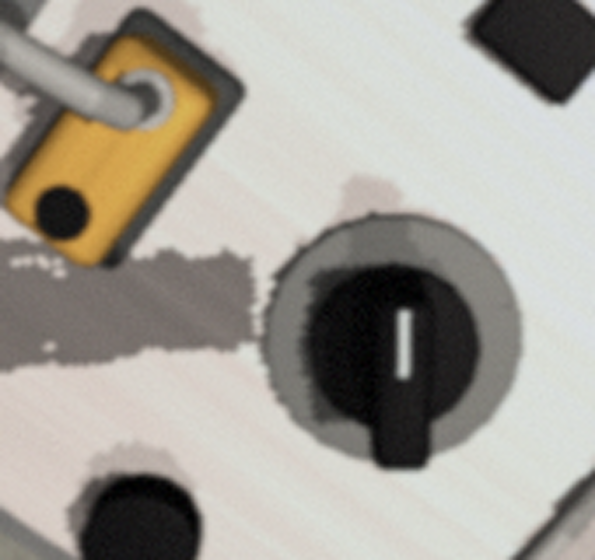

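The bar is vertical in the image, which matches the 0.9 prediction. Next is the hood: I'll estimate its angle from the ear end and check IK along the push path.

```bash
cat >> h.py <<'E'
def H(th,r,n,y=0): # hood coords -> panel coords
    return np.array([70-r*np.cos(th)+n*np.sin(th),y,4+r*np.sin(th)+n*np.cos(th)])
E
python3 - <<'E'
from h import *
s=eyes.read_camera("scene");t=eyes.read_camera("top")
print("obs scene 342,176 top 367,145.5")
for th in (1.8,1.9,2,2.1): print(th,proj(s,W(*H(th,167,39))).round(1),proj(t,W(*H(th,167,39))).round(1))
seed=None
for th in np.arange(2.0,-.01,-.25):
    off=12*max(0,min(1,(th-.6)/1))
    tilt=np.pi/6*min(1,th/1.2)
    q=manip.solve_ik(W(*H(th,112,49+off)),rpy(tool(0,np.pi,tilt)));print(round(th,2),W(*H(th,112,49+off)).round(0),None if q is None else np.round(q,2))
print(manip.solve_ik(W(*H(2,100,49+40))+[0,0,170],rpy(tool(0,np.pi,np.pi/6))))
E
```

```text
obs scene 342,176 top 367,145.5
1.8 [330.4 174.3] [369.3 156.6]
1.9 [338.3 175.2] [368.3 149.1]
2 [346.1 176.7] [367.3 142. ]
2.1 [353.9 178.9] [366.3 135.1]
2.0 [722. -78. 252.] [-0.18  0.28  1.44 -0.    1.42 -1.86]
1.75 [691. -81. 260.] [-0.19  0.21  1.51 -0.    1.43 -1.87]
1.5 [659. -85. 261.] [-0.21  0.14  1.58 -0.    1.42 -1.89]
1.25 [626. -88. 251.] [-0.22  0.07  1.67 -0.    1.4  -1.9 ]
1.0 [597. -91. 233.] [-0.25 -0.03  1.81  0.03  1.28 -1.94]
0.75 [575. -94. 209.] [-0.29 -0.12  1.94  0.08  1.14 -2.  ]
0.5 [559. -95. 181.] [-0.32 -0.19  2.07  0.15  0.99 -2.07]
0.25 [552. -96. 151.] [-0.36 -0.24  2.17  0.24  0.84 -2.17]
0.0 [551. -96. 121.] [-0.39 -0.24  2.26  0.38  0.69 -2.31]
[-1.70228680e-01  3.11886228e-01  1.13452926e+00 -4.44089210e-16
  1.69517717e+00 -1.84814876e+00]
```

Run:
```python
from h import *
eoat.close_gripper()
V=rpy(tool(0,np.pi,np.pi/6))
b=W(*H(1.95,112,49+35))
up=status.state()["tcp_pos"]+np.array([0,0,200]); manip.line_to(up,vel=300)
manip.goto([b[0]-60,b[1],b[2]+160],V); manip.goto([b[0],b[1],b[2]+150],V);st("over")
print(manip.line_to(b,vel=200,force_limit=12));st("behind")
for th in np.arange(1.9,.05,-.2):
    off=11*max(0,min(1,(th-.6)/1)); tilt=np.pi/6*min(1,th/1.2)
    hit=manip.line_to(W(*H(th,112,49+off)),vel=120,rotation=rpy(tool(0,np.pi,tilt)),force_limit=25);st(f"th{th:.1f} {hit}")
    if hit: break
```

```text
over t13.0 F [-0.   0.8 -0.1] M [-0.02  0.01 -0.01] op -0.0 grip 0 tcp [263.5  -0.8 207.5]
False
behind t13.9 F [ 0.3  0.5 -0.6] M [ 0.03 -0.01 -0.03] op 0.1 grip 0 tcp [191.3  -0.3  79. ]
th1.9 False t14.3 F [-0.5  0.9 -0.4] M [-0.03  0.02  0.01] op -0.2 grip 0 tcp [164.4  -0.2  92.1]
th1.7 False t14.7 F [ 1.1 -0.1  0.1] M [-0.04 -0.02 -0.  ] op -0.0 grip 0 tcp [144.2  -0.  107.5]
th1.5 False t15.0 F [ 0.1 -0.4 -0.6] M [-0.04  0.02  0.  ] op 0.1 grip 0 tcp [120.7   0.  119.6]
th1.3 False t15.4 F [-0.3  0.6  0.8] M [-0.05 -0.03  0.02] op -0.1 grip 0 tcp [ 94.7   0.  126.8]
th1.1 False t15.8 F [-0.5 -0.6  0.5] M [-0.01  0.05 -0.02] op 0.2 grip 0 tcp [ 68.    0.  128.5]
th0.9 False t16.2 F [-0.5 -0.3  0.3] M [-0.02  0.07  0.03] op -0.5 grip 0 tcp [ 4.160e+01 -1.000e-01  1.243e+02]
th0.7 False t16.5 F [0.7 0.2 0.4] M [-0.07  0.05  0.04] op 0.2 grip 0 tcp [ 1.710e+01 -1.000e-01  1.145e+02]
th0.5 False t16.9 F [-0.2  0.1  0. ] M [ 0.    0.11 -0.02] op -0.0 grip 0 tcp [-4.100e+00 -1.000e-01  1.009e+02]
th0.3 False t17.2 F [-0.2  0.3 -0.7] M [-0.06  0.18  0.03] op -0.1 grip 0 tcp [-21.8  -0.1  84.2]
th0.1 False t17.6 F [ 1.1 -0.1  0.7] M [0.06 0.19 0.  ] op 0.0 grip 0 tcp [-35.8  -0.2  64.3]
```

Run:
```python
from h import *
s=snap("scene","s4");t=snap("top","t4")
a=cv2.resize(s["image"][150:300,240:400,::-1],(400,375),interpolation=cv2.INTER_CUBIC)
b=cv2.resize(t["image"][120:250,300:430,::-1],(375,375),interpolation=cv2.INTER_CUBIC)
cv2.imwrite("pics/c4.png",np.hstack([a,b]))
```

```text
(no output)
```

View pics/c4.png

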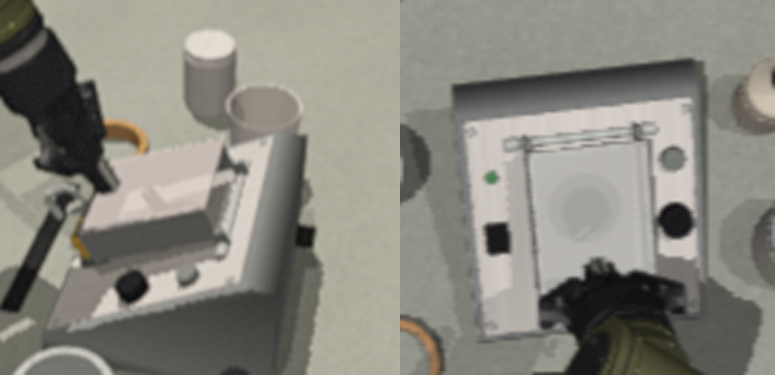

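The hood has followed the finger and is nearly closed. I'll press it fully shut, then swing the shackle in.

Run:
```python
from h import *
T=rpy(tool(0,np.pi))
print(manip.line_to(W(-42,0,46),vel=40,rotation=T,force_limit=14));st("hood")
manip.line_to(W(-60,0,110),vel=200)
def tip(s,off,h,r=27):
    return W(-85-r*np.sin(s)-off*np.cos(s),16-r*np.cos(s)+off*np.sin(s),h)
manip.line_to(tip(1.75,22,110),vel=250)
print(manip.line_to(tip(1.75,22,61),vel=150,force_limit=8));st("start")
for s in np.arange(1.6,-.31,-.2):
    hit=manip.line_to(tip(s,15,61),vel=60,force_limit=6);st(f"s{s:.1f} {hit}")
    if hit: break
s=snap("scene","s5");t=snap("top","t5")
a=cv2.resize(s["image"][150:300,240:400,::-1],(400,375),interpolation=cv2.INTER_CUBIC)
b=cv2.resize(t["image"][120:250,300:430,::-1],(375,375),interpolation=cv2.INTER_CUBIC)
cv2.imwrite("pics/c5.png",np.hstack([a,b]))
```

```text
True
hood t18.1 F [-1.6  0.5 10.2] M [ 0.25  0.42 -0.05] op 0.2 grip 5 tcp [-38.5  -0.6  52.7]
False
start t19.4 F [-0.   0.1  0.3] M [0.01 0.3  0.02] op 0.1 grip 0 tcp [-107.1   42.1   60.8]
s1.6 False t19.8 F [-0.1 -0.9  0.4] M [ 0.02  0.25 -0.02] op -0.3 grip 0 tcp [-110.7   31.1   61.8]
s1.4 False t20.0 F [ 0.6 -0.1 -0.3] M [-0.02  0.23  0.02] op -0.0 grip 0 tcp [-113.9   26.    61.3]
s1.2 False t20.3 F [-0.6 -0.1  0.2] M [ 0.02  0.25 -0.  ] op -0.2 grip 0 tcp [-115.6   20.2   61. ]
s1.0 False t20.5 F [-0.6  0.2  0.1] M [0.01 0.26 0.  ] op 0.1 grip 0 tcp [-115.9   13.9   61. ]
s0.8 False t20.8 F [-0.  -0.3  0.1] M [-0.    0.32 -0.02] op -0.2 grip 0 tcp [-114.8    7.7   61. ]
s0.6 False t21.0 F [ 0.5  0.1 -0.2] M [-0.03  0.27 -0.06] op 0.4 grip 0 tcp [-112.3    1.8   61.1]
s0.4 False t21.3 F [ 0.   0.7 -0.2] M [ 0.01  0.24 -0.01] op 0.1 grip 0 tcp [-108.9   -3.5   61.1]
s0.2 False t21.5 F [ 0.5 -0.2 -0.2] M [-0.    0.28  0.02] op -0.2 grip 0 tcp [-104.5   -7.9   61.2]
s0.0 False t21.8 F [-3.5  1.3  1.4] M [0.25 0.75 0.02] op -0.2 grip 2 tcp [-101.   -10.6   60.5]
s-0.2 False t22.0 F [-13.    3.9   4. ] M [0.55 2.25 0.05] op -0.3 grip 6 tcp [-100.4  -10.8   58.7]
```

View pics/c5.png

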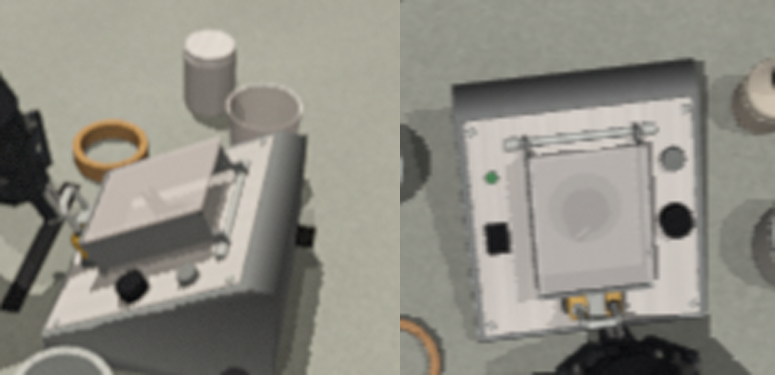

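The shackle is against its stop: in the top view the bar lies straight across both legs, and the hood is closed. Next I press it down.

Run:
```python
from h import *
manip.line_to(W(-112,-11,61),vel=100);manip.line_to(W(-112,-11,105),vel=200);manip.line_to(W(-85,0,105),vel=200)
print(manip.line_to(W(-85,0,84),vel=100,force_limit=8));st("above")
print(manip.line_to(W(-85,0,55),vel=40,force_limit=25));st("press")
manip.pause(.2);st("hold")
manip.line_to(W(-90,0,110),vel=150)
manip.line_to(W(-150,0,190),vel=300);st("off")
s=snap("scene","s6");w=snap("wrist","w6")
a=cv2.resize(s["image"][150:300,240:400,::-1],(400,375),interpolation=cv2.INTER_CUBIC)
b=cv2.resize(w["image"][:,:,::-1],(400,250),interpolation=cv2.INTER_AREA);b=np.vstack([b,np.zeros((125,400,3),np.uint8)])
cv2.imwrite("pics/c6.png",np.hstack([a,b]))
for h in(60,78): print(h,[proj(s,W(-85,y,h)).round(1).tolist() for y in(16,-16)],[proj(w,W(-85,y,h)).round(1).tolist() for y in(20,-20)])
```

```text
False
above t23.5 F [ 0.1 -0.8  0.2] M [0.01 0.22 0.  ] op 0.1 grip 0 tcp [-86.7   0.4  83. ]
True
press t24.1 F [-4.4  1.5 16.8] M [ 0.21  1.16 -0.05] op 0.2 grip 8 tcp [-83.3  -1.1  57.6]
hold t24.4 F [-3.8  1.9 15.5] M [ 0.26  0.98 -0.02] op 0.2 grip 8 tcp [-83.3  -1.1  57.6]
off t25.3 F [ 0.2 -0.2 -0.2] M [-0.04  0.21 -0.06] op 0.2 grip 0 tcp [-150.3   -0.2  189.6]
60 [[271.0, 227.7], [267.3, 236.3]] [[342.9, 262.2], [297.4, 262.1]]
78 [[267.2, 222.6], [263.3, 231.2]] [[344.2, 271.9], [295.9, 271.8]]
```

View pics/c6.png

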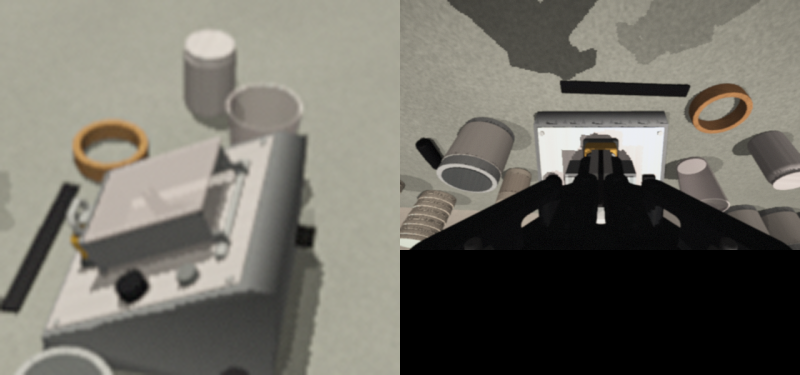

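In the scene view the bar sits at about crop (80,200), which fits the home height of 60 mm rather than the raised 78 mm. A light touch will confirm it.

Run:
```python
from h import *
manip.line_to(W(-85,0,90),vel=200)
print(manip.line_to(W(-85,0,62),vel=40,force_limit=3));st("probe")
manip.line_to(W(-85,0,110),vel=150);manip.line_to(W(-150,0,190),vel=300);st("off")
print(ticket.job_done())
```

```text
False
probe t27.0 F [0.2 0.1 0.7] M [0.03 0.24 0.08] op 0.3 grip 0 tcp [-84.9   0.   62. ]
off t28.0 F [-0.5  0.5  0.3] M [-0.01  0.21 -0.  ] op 0.0 grip 0 tcp [-150.3   -0.3  189.6]
the job is handed in; nothing more can be done
None
```

The job is handed in at 28 s of the 64 s allowed: the dial is three clicks (0.9 rad) from its anticlockwise stop, the hood is closed, and the shackle is swung in and stayed down in a touch check; the robot touches nothing.

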